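Fetch the boxed-in power module from the spares tray

TASK

The flat power-supply module in the spares tray is boxed in by the finned heat sink and the round capacitor: first stand both of those upright on the black rubber pad, leaving the module in the tray. Then set the module flat and centred in the empty bay of the opened instrument case, lengthways in the bay (either way round), while the other two stay on the pad. Finally stand the heat sink and the capacitor back upright in the tray, each exactly where it stood at the start and the heat sink turned as it was, and leave the multimeter, mug and screwdriver alone.

Things in the scene. Friction and masses are not known exactly. Their poses are not given: they have to be found in the camera images.
- heat_sink: Bare aluminium finned heat sink, standing on end, loose, about 0.3 kg: 60 mm along its x, 54 mm along its y, 70 mm high. Its two outermost fins are flat faces at x = +-30 mm, good to grip across (along its x). Origin: centre of its underside, z up. It starts in the tray beside the module, in one of the two outer places.
- capacitor: Large electrolytic capacitor: upright cylinder with a black sleeve and two steel screw terminals on top, loose, about 0.25 kg: 58 mm diameter, 75 mm high (80 mm with the terminals). Origin: centre of its underside, z up. It starts in the tray on the other side of the module.
- power_module: Power-supply module: low box with a perforated steel cover and a black terminal strip at its -x end, loose, about 0.35 kg: 92 mm along its x, 56 mm along its y, 42 mm high (30 mm at the strip). To be gripped across its 56 mm width, along its y; at the start only about 9 to 11 mm are free on either side, too little for most gripper fingers. Origin: centre of its underside, z up. It starts flat in the middle of the tray.
- tray: Spares tray, fixed: shallow plywood tray, 150 mm along its x, 230 mm along its y, rim 12 mm high, walls 4 mm, inner floor 4 mm above the table. Origin: centre of its underside on the table, z up. Three places are outlined on its floor in a row along its y: centres at y = -66, 0 and +66 mm. The parts stand in these within about 3 mm, their x axes along the tray's x within about 0.04 rad; which of the heat sink and capacitor is on which side changes.
- pad: Side area: flat black rubber pad fixed on the table, 135 mm along its x, 230 mm along its y, top 4 mm above the table. Origin: centre of its underside on the table, z up.
- case: Opened instrument, fixed: lower shell of grey plastic, floor 3 mm thick, walls 3 mm thick whose tops are 12 mm above the table. Origin: under the centre of its empty bay, at table height, z up. The bay measures 114 mm along its x by 86 mm along its y inside; beyond it, from x = +60 to +136 mm, a green circuit board with components up to 24 mm above the table fills the rest of the shell.
- multimeter: Bystander: yellow multimeter lying on its back, 75 x 150 x 32 mm (x, y, z). Origin: centre of its underside. Leave it alone.
- mug: Bystander: white mug, 80 mm diameter, 85 mm high, handle at its +y. Origin: centre of its underside. Leave it alone.
- screwdriver: Bystander: screwdriver with a green handle, lying on the table along its x, about 200 mm long and 26 mm thick. Origin: on the table under the middle of its length. Leave it alone.

How it is judged:
By the outcome, as a careful person would: the job done as asked, in the order asked, and still so for the second after the job is handed in, with the robot touching nothing.
It also fails if it takes over 141 s, if anything falls off the work surface, if the arm or the gripper's body presses on something with over 40 N, if the wrist force passes 120 N, or if a joint passes its speed limit or range.

ROBOT

A 6-joint arm with a two-finger parallel gripper is mounted at the origin on the work surface. World frame = base frame: x ahead of the robot, y to its left, z up, the work surface at z = 0. Lengths are in mm, angles in rad, forces in N, time in s.
With the tool pointing down it reaches from about 275 to 1000 mm from the base axis. Payload 8.4 kg.
Tool frame: the origin (TCP) lies between the finger pads; the fingertips stand r.finger_overhang ahead of it and the grasp point (between the pads) is the TCP (r.finger_overhang is the distance from the TCP to the fingertips, in mm); z points along the fingers, y is the line along which they close (so a half turn about z gives the same grasp; the last joint's range is limited). The gripper opens to 85 mm and grips with 20 to 120 N. Pads are 22 mm wide; open, the fingers measure 114 mm over their backs; the gripper's body (76 mm by 85 mm) begins 54 mm behind the grasp point. The pads swing forward as they close: fully open they stand 13 mm farther back than shut.
Start: joints at [-1.345, 0.353, 1.633, -0, 1.155, -0.002], TCP at [141.145, -608.856, 250.281] pointing down, gripper open.
Joint ranges: [-2.63, 2.63], [-0.92, 2.1], [0.06, 2.66], [-1.3, 4.44], [0, 2.69], [-3.02, 3.02]. Speed limits (rad/s): [2.22, 2.22, 2.79, 3.14, 3.14, 3.14].

INTERFACE

Orientations are given as [roll, pitch, yaw] about the fixed x, y, z axes, in that order (R = Rz(yaw) Ry(pitch) Rx(roll)).
In Python, from rig import r, cams, sign_off gives the robot as it stands.
- The arm moves only by the shell command python3 -m crank 'ROWS' [FORCE]. ROWS is JSON, a list of rows, each a list of 7 numbers: the shift along the tool's x, y, z in m, then the turn, a rotation vector about the tool's x, y, z in rad, then the closure, from 0 (fully open) to 1 (shut). In form: [[dx, dy, dz, ax, ay, az, gripper], ...]. A call has 1 to 5 rows; each row is the pose to reach, as a shift and turn from the pose commanded when the call began, along the tool's axes at that moment; what a row does not reach only later rows make up. A row lasts 1/10 s, in which the tool goes at most 50 mm and 8.59 degrees, less where a joint would pass 70% of its speed; a pose out of reach is approached as far as the arm can. A call with a gripper value outside its range is refused whole. The fingers move at their own pace and stop on an object; FORCE is the grip in N (left out, the last holds). Time passes only in rows, so rows that repeat a pose let the fingers close. It gives the time, the measured TCP pose, the force, the opening and the grip force at its end, in the units of the state.
- r.sense(): the state, without advancing time (a new reading comes with each control period).
- cams.grab_frame(name): name is "scene" or "top" or "wrist"; returns a dict with "image" (400x640x3 uint8, red, green, blue), "fx", "fy", "cx", "cy" (pixels), "position" and "orientation" of the camera in the world. Camera axes: x right, y down, z forward; pixel columns grow to the right and rows downward; lengths in mm; the calibration is good to about 2 mm. A picture is of the moment at which its call begins. There is no depth.
- sign_off(): hands the job in; it is judged then, once.
The state is a dict: "clock": time; "qpos": joint angles; "qvel": joint speeds; "joint_efforts": joint torques, N m; "eef_pos": TCP position; "tcp_rot": TCP orientation; "contact_force": force on the tool from outside, world axes, zero at the start; "wrist_torque": the same for the moment, N m; "opening": opening from 0.0 (shut) to 1.0 (fully open); "grasp_force": force on a finger pad.
Only numpy, scipy, OpenCV 4.12 (cv2) and the standard library are available. Lean on these libraries where they do the work, as an engineer would, in place of code of your own. Each camera call takes 0.05 s, during which the arm holds its last target. There are 200 camera calls.

## Working session

There is one attempt and no reset: what is moved stays moved. The work goes in short steps, Python scripts to look and compute and a shell command to move; the robot and the scene stay as the last step left them, time stands still between calls to the robot, and variables do not carry over. Pictures are saved under pics/ and viewed, at most 14 in all, crops included, and the job is handed in when it is done.

```bash
ls; mkdir -p pics
python3 - <<'E'
from rig import r,cams
import cv2
s=r.sense(); print(s, r.finger_overhang)
for n in ("scene","top"):
    f=cams.grab_frame(n); cv2.imwrite(f"pics/{n}0.png",f["image"][:,:,::-1]); print(n,{k:v for k,v in f.items() if k!="image"})
E
```

```text
pics
{'clock': 0.0, 'qpos': array([-1.34538937e+00,  3.53614227e-01,  1.63416729e+00, -2.47133925e-06,
        1.15521292e+00, -2.41506599e-03]), 'qvel': array([ 0.00091011,  0.00065182,  0.00084462,  0.00057072, -0.00032265,
       -0.00095396]), 'joint_efforts': array([ 3.64986110e-03, -6.05236530e+01, -3.42056036e+01,  3.87881232e-05,
        9.39180551e-03, -2.78488656e-06]), 'eef_pos': array([ 141.04493532, -608.39299752,  249.56867021]), 'tcp_rot': array([-3.14019086e+00, -1.12583241e-06,  2.27823021e-01]), 'contact_force': array([-0.06247175,  0.14058618,  0.64135994]), 'wrist_torque': array([-0.02633593,  0.04531918,  0.00557179]), 'grasp_force': 0.0, 'opening': 0.9982594830875141} 19.0
scene {'fx': 367.08336429160545, 'fy': 367.08336429160545, 'cx': 318.05958457180805, 'cy': 201.55215913679058, 'position': array([1028.0042587 , -325.54433199,  712.70100058]), 'orientation': array([-2.42576674, -0.01582319,  1.01495006])}
top {'fx': 425.83819326615526, 'fy': 425.83819326615526, 'cx': 328.10045072240143, 'cy': 196.7445766422426, 'position': array([ 430.30153815,  -11.48003148, 1146.57918182]), 'orientation': array([-3.02820186,  0.01016269, -1.5465757 ])}
```

View pics/top0.png

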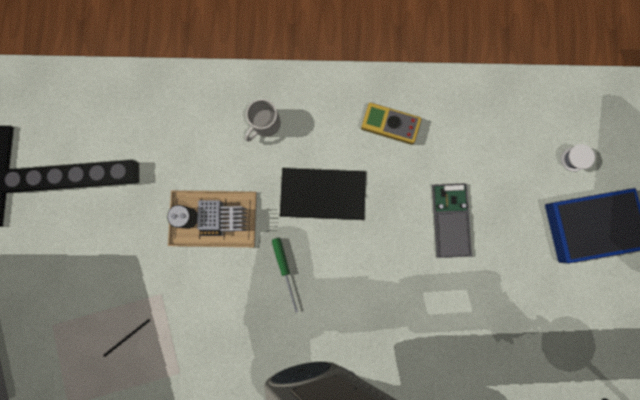

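View pics/scene0.png

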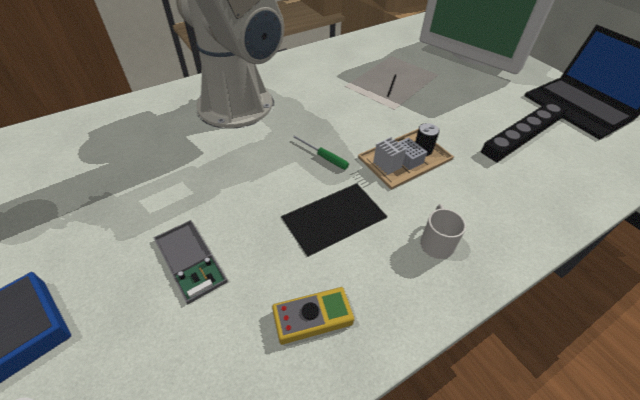

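The top view shows the tray at about (212,218), with the capacitor left (180,215), the module in the middle (209,215) and the heat sink right (231,218). The pad is at (323,194) and the case at (452,220), with its PCB end up. The mug is at (260,115), the multimeter at (391,122) and the screwdriver runs from (278,240) to (298,310).

```bash
cat > h.py <<'E'
import numpy as np, cv2
from scipy.spatial.transform import Rotation as R
def cam(f): return np.array(f["position"]), R.from_euler('xyz',f["orientation"]).as_matrix(), f
def w(f,uv,z):
    p,M,_=cam(f); uv=np.atleast_2d(uv).astype(float)
    d=np.c_[(uv[:,0]-f["cx"])/f["fx"],(uv[:,1]-f["cy"])/f["fy"],np.ones(len(uv))]@M.T
    return (p+d*((z-p[2])/d[:,2])[:,None])[:,:2]
def px(f,P):
    p,M,_=cam(f); c=(np.atleast_2d(P)-p)@M
    return np.c_[f["fx"]*c[:,0]/c[:,2]+f["cx"],f["fy"]*c[:,1]/c[:,2]+f["cy"]]
def rect(f,mask,box,z):
    m=np.zeros_like(mask); x0,y0,x1,y1=box; m[y0:y1,x0:x1]=mask[y0:y1,x0:x1]
    c=max(cv2.findContours(m,cv2.RETR_EXTERNAL,cv2.CHAIN_APPROX_NONE)[0],key=cv2.contourArea)
    return cv2.minAreaRect(w(f,c[:,0,:],z).astype(np.float32))
def save(f,box,name,k):
    x0,y0,x1,y1=box; cv2.imwrite(name,cv2.resize(f["image"][y0:y1,x0:x1,::-1],None,fx=k,fy=k,interpolation=cv2.INTER_CUBIC))
E
python3 - <<'E'
from h import *; from rig import cams
f=cams.grab_frame("top"); im=f["image"].astype(int)
Rr,G,B=im[...,0],im[...,1],im[...,2]
dark=((im.max(2)<60)*255).astype(np.uint8)
print("pad",rect(f,dark,(270,155,380,230),4))
wood=((Rr-B>30)*255).astype(np.uint8)
print("tray",rect(f,wood,(155,180,268,255),12))
print("tray corners raw", w(f,[(171,191),(256,193),(255,247),(168,245)],12))
gray=((im.max(2)<125)*255).astype(np.uint8)
print("case",rect(f,gray,(425,175,480,265),12))
print("mug",w(f,(260,113),85),"meter",w(f,(391,122),32), "sd",w(f,[(274,240),(301,311)],13))
a=f["image"][180:260,150:280]; b=f["image"][175:265,395:505]
a=cv2.resize(a,(780,480),interpolation=cv2.INTER_CUBIC); cv2.imwrite("pics/a.png",a[:,:,::-1])
E
```

```text
pad ((569.1900024414062, 18.129837036132812), (224.9481201171875, 129.53359985351562), 88.96212768554688)
tray ((494.37744140625, 312.82073974609375), (151.03857421875, 231.03399658203125), 0.4748650789260864)
tray corners raw [[565.0111068  427.00927633]
 [564.85618546 197.26254323]
 [420.6919397  193.65791715]
 [420.34736401 425.4470795 ]]
case ((505.5603942871094, -329.8158264160156), (195.81619262695312, 103.10504913330078), 3.5136539936065674)
mug [[763.49549347 182.52643242]] meter [[ 762.67122079 -160.97961734]] sd [[440.34788774 143.81702304]
 [258.3826858   66.40648015]]
```

View pics/a.png

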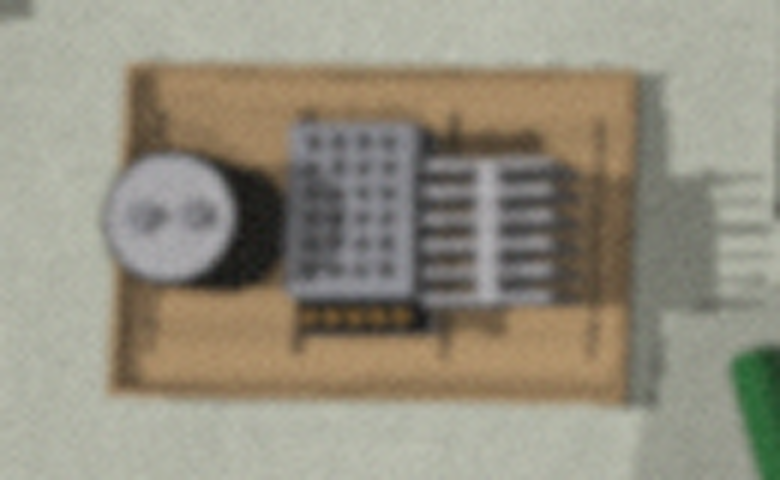

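The tray is close to square with the world axes: centre (494,313), 151x231 against 150x230 given. The capacitor is at +y and the heat sink at -y. I'm going over the case first for a wrist view.

```bash
python3 -m crank '[[0.19,-0.098,-0.05,0,0,-0.7,0],[0.19,-0.098,-0.05,0,0,-0.7,0],[0.19,-0.098,-0.05,0,0,-0.7,0],[0.19,-0.098,-0.05,0,0,-0.7,0],[0.19,-0.098,-0.05,0,0,-0.7,0]]' 40
python3 -m crank '[[0.208,0.048,-0.05,0,0,-0.643,0],[0.208,0.048,-0.05,0,0,-0.643,0],[0.208,0.048,-0.05,0,0,-0.643,0],[0.208,0.048,-0.05,0,0,-0.643,0],[0.208,0.048,-0.05,0,0,-0.643,0]]'
python3 -m crank '[[0,0,0,0,0,0,0],[0,0,0,0,0,0,0]]'
python3 - <<'E'
from h import *; from rig import cams
f=cams.grab_frame("wrist"); cv2.imwrite("pics/w1.png",f["image"][:,:,::-1]); print(f["position"],f["orientation"],f["fx"])
np.save("w1.npy",f,allow_pickle=True)
E
```

```text
clock: 0.65
eef_pos: [306.7, -468.1, 301.3]
tcp_rot: [3.14, -0.001, 0.936]
contact_force: [-0.2, 0.2, -0.2]
opening: 1.001
grasp_force: 0.0
clock: 1.15
eef_pos: [470.2, -330.2, 351.3]
tcp_rot: [3.14, -0.0, 1.579]
contact_force: [0.5, 0.1, -0.3]
opening: 1.003
grasp_force: 0.0
clock: 1.35
eef_pos: [467.0, -332.6, 349.9]
tcp_rot: [-3.141, -0.0, 1.571]
contact_force: [-0.1, -0.2, -1.2]
opening: 0.998
grasp_force: 0.0
[ 465.45487072 -253.06294617  473.15790767] [2.82744043e+00 1.37271607e-03 5.86011662e-05] 327.0055136676876
```

View pics/w1.png

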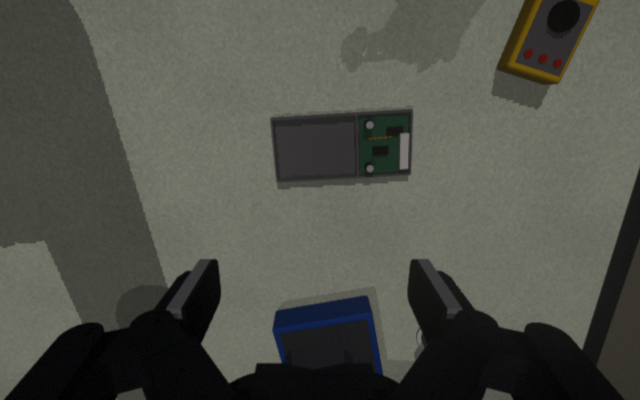

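The wrist view shows the case at about (341,147): bay left with corners near (273,118), (357,114), (358,178) and (277,181), PCB right. I'm projecting these.

Run:
```python
from h import *
f=np.load("w1.npy",allow_pickle=True).item(); g=f["image"]
im=g.astype(int)
P=w(f,[(272,117),(411,109),(411,174),(278,182)],12); print("rim",P, np.linalg.norm(P[1]-P[0]),np.linalg.norm(P[3]-P[0]))
# bay floor mask : bluish-grey dark
hsv=cv2.cvtColor(g,cv2.COLOR_RGB2HSV)
print(im[150,315],im[120,273],im[200,300],im[184,320],im[114,315],[im[y,315].tolist() for y in range(110,190,2)])
save(f,(255,95,425,195),"pics/w1c.png",4.7)
```

```text
rim [[ 407.51491895 -286.15451824]
 [ 597.27312479 -275.52099862]
 [ 605.63062819 -366.43906013]
 [ 412.63748308 -378.51148608]] 190.05590867677986 92.49891984990191
[52 50 51] [45 44 44] [113 114 103] [71 73 64] [76 77 70] [[107, 109, 98], [95, 97, 87], [76, 77, 70], [51, 49, 49], [42, 40, 41], [38, 37, 37], [39, 36, 37], [47, 46, 45], [54, 51, 52], [53, 52, 52], [54, 51, 52], [53, 52, 52], [54, 51, 52], [55, 51, 54], [52, 50, 50], [51, 49, 50], [52, 50, 50], [54, 51, 52], [52, 51, 51], [52, 51, 50], [52, 50, 51], [53, 51, 51], [53, 50, 52], [52, 50, 50], [51, 50, 50], [54, 51, 52], [52, 49, 51], [51, 49, 50], [53, 50, 51], [51, 50, 49], [52, 49, 50], [52, 50, 51], [48, 46, 46], [43, 42, 42], [44, 42, 42], [61, 59, 55], [72, 72, 65], [70, 71, 62], [74, 75, 68], [108, 109, 98]]
```

View pics/w1c.png

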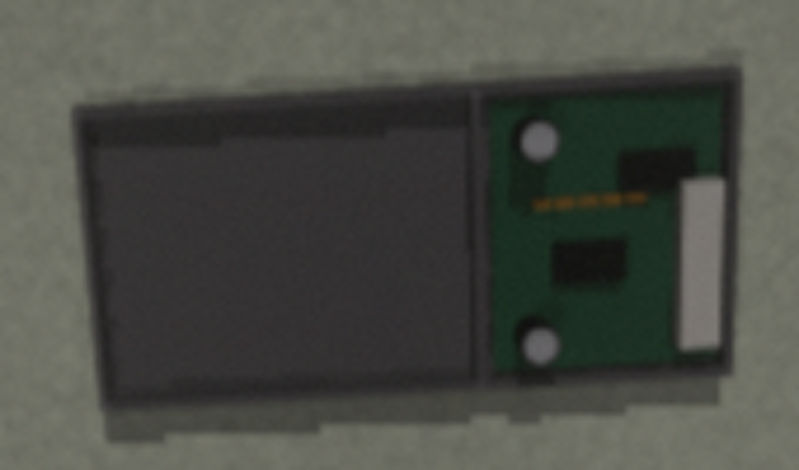

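The crop shows the outer rim corners at crop px (75,107), (741,68), (731,374) and (105,407), and the divider from (477,92) to (483,385).

Run:
```python
from h import *
f=np.load("w1.npy",allow_pickle=True).item()
c=np.array([(75,107),(741,68),(731,374),(105,407),(477,92),(483,385)])/4.7+[255,95]-.4
P=w(f,c,12); print(P.round(1))
from scipy.optimize import least_squares
for L in (136,139):
    M=np.array([(-60,46),(L,46),(L,-46),(-60,-46),(58.5,45),(58.5,-45)])
    def e(v):
        R2=np.array([[np.cos(v[2]),-np.sin(v[2])],[np.sin(v[2]),np.cos(v[2])]]); return (M@R2.T+v[:2]-P).ravel()
    s=least_squares(e,[467,-332,.06]); print(L,s.x.round(3),s.fun.reshape(-1,2).round(1).tolist())
```

```text
[[ 405.5 -286.6]
 [ 599.  -275.6]
 [ 604.4 -366.7]
 [ 411.1 -377.3]
 [ 522.8 -282.4]
 [ 528.1 -370.2]]
136 [ 4.67066e+02 -3.29009e+02  5.70000e-02] [[-1.0, 0.2], [1.3, 0.2], [1.1, -0.5], [-1.4, -1.0], [0.2, 1.6], [-0.1, -0.4]]
139 [ 4.66068e+02 -3.29067e+02  5.70000e-02] [[-2.0, 0.1], [3.2, 0.3], [3.0, -0.4], [-2.4, -1.1], [-0.8, 1.5], [-1.1, -0.5]]
```

Case bay fitted at (467,-329.5), yaw 0.057, with residuals within 1.6 mm. Now to the tray.

```bash
python3 -m crank '[[0.24,0.027,0,0,0,0,0],[0.24,0.027,0,0,0,0,0],[0.24,0.027,0,0,0,0,0],[0.24,0.027,0,0,0,0,0],[0.24,0.027,0,0,0,0,0]]' |tail -0
python3 -m crank '[[0.24,0,0,0,0,0,0],[0.24,0,0,0,0,0,0],[0.24,0,0,0,0,0,0],[0.24,0,0,0,0,0,0],[0.24,0,0,0,0,0,0]]' |tail -0
python3 -m crank '[[0.113,0,0.05,0,0,0,0],[0.113,0,0.05,0,0,0,0],[0.113,0,0.05,0,0,0,0],[0.113,0,0.05,0,0,0,0],[0.113,0,0.05,0,0,0,0]]'
python3 - <<'E'
from h import *; from rig import cams
f=cams.grab_frame("wrist"); cv2.imwrite("pics/w2.png",f["image"][:,:,::-1]); print(f["position"],f["orientation"],f["fx"])
np.save("w2.npy",f,allow_pickle=True)
E
```

```text
clock: 2.9
eef_pos: [494.3, 259.0, 299.9]
tcp_rot: [-3.141, 0.001, 1.57]
contact_force: [0.4, -0.1, 0.1]
opening: 1.0
grasp_force: 0.0
[492.783021   338.6850317  423.01838801] [ 2.82620968e+00  1.52018956e-03 -7.84740111e-04] 327.0055136676876Exception ignored on flushing sys.stdout:
BrokenPipeError: [Errno 32] Broken pipe
Exception ignored on flushing sys.stdout:
BrokenPipeError: [Errno 32] Broken pipe
```

View pics/w2.png

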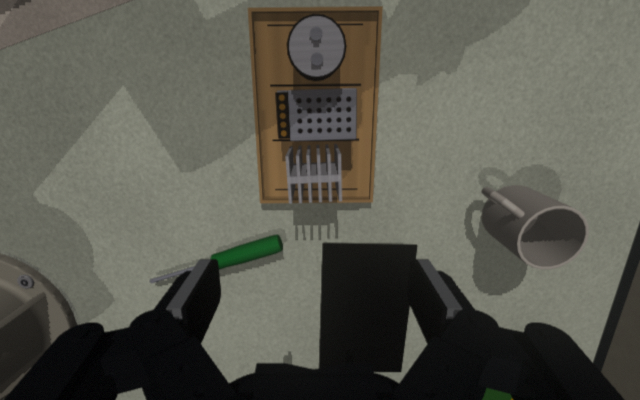

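The tray spans (250,8) to (382,203): capacitor top centre (316,47), module cover centre about (323,115), heat sink about (315,175). Enlarging it for accurate edges.

Run:
```python
from h import *
f=np.load("w2.npy",allow_pickle=True).item()
a=cv2.rotate(f["image"][0:210,240:390],cv2.ROTATE_90_CLOCKWISE) # x'=209-row, y'=col-240
cv2.imwrite("pics/w2c.png",cv2.resize(a,(798,570),interpolation=cv2.INTER_CUBIC)[:,:,::-1]) # 3.8x
```

```text
(no output)
```

View pics/w2c.png

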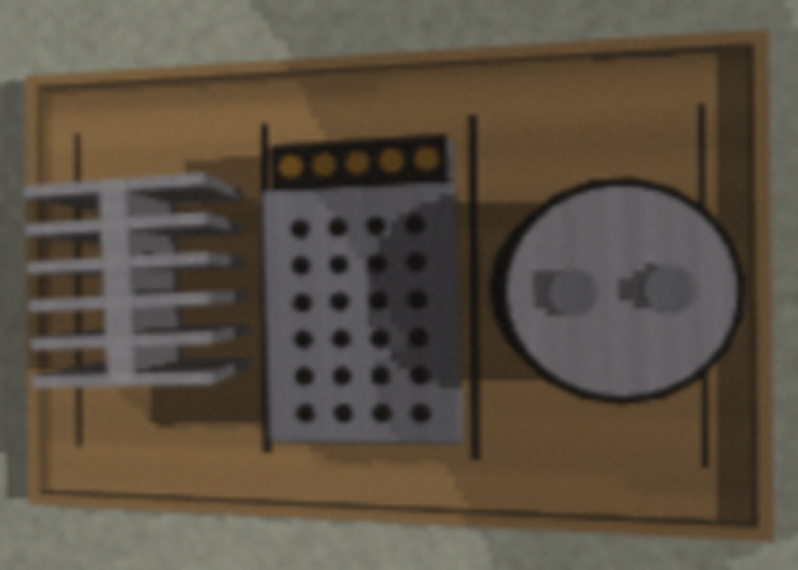

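Run:
```python
from h import *
f=np.load("w2.npy",allow_pickle=True).item()
def q(pts,z):
    s=(np.array(pts,float)+.5)/3.8-.5
    return w(f,np.c_[240+s[:,1],209-s[:,0]],z).round(1)
def show(n,P): print(n,P.tolist(),"mean",P.mean(0).round(1),"d",[round(float(np.linalg.norm(P[i]-P[i-1])),1) for i in range(len(P))])
T=q([(27,77),(767,32),(772,540),(30,503)],12); show("tray",T); d=T[1]-T[0]+T[2]-T[3]; print("yaw",np.arctan2(-d[0],d[1]))
H=q([(26,186),(206,174),(212,384),(33,388)],74); show("hs",H); d=H[2]-H[1]+H[3]-H[0]; print("yaw",np.arctan2(d[1],d[0]))
M=q([(264,190),(455,184),(462,440),(268,442)],46); show("mod",M); d=M[1]-M[0]+M[2]-M[3]; print("yaw",np.arctan2(-d[0],d[1]))
C=q([(622,291),(622,179),(622,402),(742,291)],79); print("cap",C.tolist())
```

```text
tray [[420.5, 198.5], [419.2, 427.2], [567.7, 428.3], [569.3, 199.6]] mean [494.2 313.4] d [148.8, 228.7, 148.5, 228.7]
yaw 0.006340098694664026
hs [[463.8, 219.3], [461.7, 273.2], [521.2, 274.9], [523.7, 221.5]] mean [492.6 247.2] d [59.9, 53.9, 59.5, 53.5]
yaw 0.03265170793333975
mod [[464.5, 285.6], [464.1, 340.4], [537.7, 342.2], [540.5, 286.8]] mean [501.7 313.8] d [76.0, 54.8, 73.6, 55.5]
yaw 0.02902995488801597
cap [[494.7, 380.3], [466.3, 380.3], [522.7, 380.2], [494.6, 407.2]]
```

Sizes agree with those given: heat sink (492.6,247.2) yaw 0.033, module (493,313.8) yaw 0.027, capacitor (494.6,379.3).

```bash
python3 -m crank '[[-0.012,-0.002,0.14,0,0,-0.033,0],[-0.012,-0.002,0.14,0,0,-0.033,0],[-0.012,-0.002,0.14,0,0,-0.033,0],[-0.012,-0.002,0.14,0,0,-0.033,0],[-0.012,-0.002,0.14,0,0,-0.033,0]]'
```

```text
clock: 3.45
eef_pos: [493.0, 247.2, 161.4]
tcp_rot: [3.142, 0.0, 1.602]
contact_force: [1.3, 1.0, -0.4]
opening: 1.0
grasp_force: 0.0
```

```bash
python3 -m crank '[[0,0,0.04,0,0,0,0],[0,0,0.08,0,0,0,0],[0,0,0.108,0,0,0,0],[0,0,0.108,0,0,0,0],[0,0,0.108,0,0,0,0]]' 40
python3 -m crank '[[0,0,0,0,0,0,1],[0,0,0,0,0,0,1],[0,0,0,0,0,0,1],[0,0,0,0,0,0,1],[0,0,0,0,0,0,1]]' 40
python3 -m crank '[[0,0,0,0,0,0,1],[0,0,0,0,0,0,1],[0,0,0,0,0,0,1]]' 40
```

```text
clock: 3.95
eef_pos: [494.0, 248.8, 54.7]
tcp_rot: [3.139, -0.001, 1.603]
contact_force: [0.5, 0.4, -0.6]
opening: 1.001
grasp_force: 0.0
clock: 4.45
eef_pos: [493.9, 248.9, 54.7]
tcp_rot: [3.138, -0.002, 1.604]
contact_force: [0.2, -0.5, 10.4]
opening: 0.694
grasp_force: 41.2
clock: 4.75
eef_pos: [493.9, 248.9, 54.7]
tcp_rot: [3.138, -0.002, 1.604]
contact_force: [1.2, -1.6, 10.6]
opening: 0.698
grasp_force: 41.2
```

```bash
python3 -m crank '[[0,0,-0.03,0,0,0,1],[0,0,-0.07,0,0,0,1],[0,0,-0.11,0,0,0,1],[0,0,-0.11,0,0,0,1]]' 40
python3 -m crank '[[-0.03,0.008,0,0,0,0,1],[-0.07,0.017,0,0,0,0,1],[-0.11,0.026,0,0,0,0,1],[-0.14,0.034,0,0,0,0,1],[-0.143,0.034,0,0,0,0,1]]'
python3 -m crank '[[-0.04,0.008,0,0,0,0,1],[-0.08,0.017,0,0,0,0,1],[-0.12,0.026,0,0,0,0,1],[-0.143,0.034,0,0,0,0,1],[-0.143,0.034,0,0,0,0,1]]'
python3 - <<'E'
from h import *; from rig import cams
f=cams.grab_frame("scene"); cv2.imwrite("pics/s2.png",f["image"][:,:,::-1])
E
```

```text
clock: 5.15
eef_pos: [495.4, 249.8, 168.5]
tcp_rot: [3.132, -0.004, 1.604]
contact_force: [1.3, 0.1, -2.8]
opening: 0.698
grasp_force: 46.9
clock: 5.65
eef_pos: [531.4, 103.5, 162.2]
tcp_rot: [3.141, 0.001, 1.601]
contact_force: [-1.1, 0.8, -3.0]
opening: 0.697
grasp_force: 46.8
clock: 6.15
eef_pos: [570.4, -37.6, 162.2]
tcp_rot: [3.141, 0.001, 1.601]
contact_force: [-0.4, -0.1, -2.4]
opening: 0.7
grasp_force: 46.7
```

View pics/s2.png

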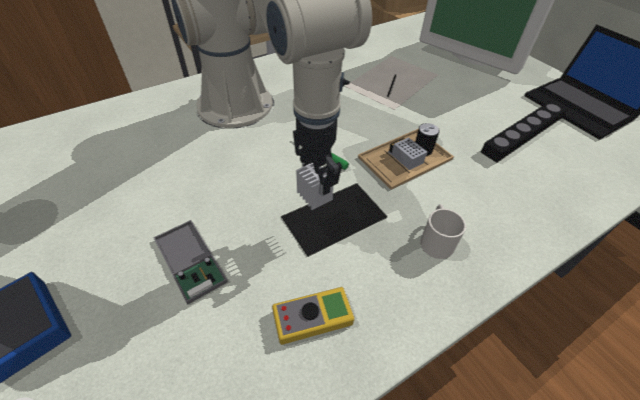

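The heat sink is held upright over the pad, at (313,187) in the scene view. Lowering it.

```bash
python3 -m crank '[[0,0,0.04,0,0,0,1],[0,0,0.08,0,0,0,1],[0,0,0.1,0,0,0,1],[0,0,0.1,0,0,0,1],[0,0,0.1,0,0,0,1]]'
python3 -m crank '[[0,0,0.003,0,0,0,1],[0,0,0.006,0,0,0,1],[0,0,0.006,0,0,0,1]]'
```

```text
clock: 6.7
eef_pos: [569.5, -34.3, 62.5]
tcp_rot: [-3.141, -0.0, 1.605]
contact_force: [0.1, 0.1, -1.5]
opening: 0.698
grasp_force: 46.5
clock: 7.0
eef_pos: [570.0, -35.3, 56.9]
tcp_rot: [3.141, 0.0, 1.604]
contact_force: [-0.1, -0.1, -2.9]
opening: 0.693
grasp_force: 46.6
```

```bash
python3 -m crank '[[0,0,0.001,0,0,0,1],[0,0,0.002,0,0,0,1],[0,0,0.002,0,0,0,1]]'
python3 -m crank '[[0,0,0.001,0,0,0,1],[0,0,0.001,0,0,0,1]]'
```

```text
clock: 7.3
eef_pos: [569.9, -35.5, 54.8]
tcp_rot: [3.141, 0.0, 1.604]
contact_force: [-1.2, 0.2, 3.1]
opening: 0.698
grasp_force: 47.3
clock: 7.5
eef_pos: [569.9, -35.5, 54.8]
tcp_rot: [3.141, 0.0, 1.604]
contact_force: [-6.9, -0.3, 16.4]
opening: 0.693
grasp_force: 48.8
```

```bash
python3 -m crank '[[0,0,0,0,0,0,0],[0,0,0,0,0,0,0],[0,0,0,0,0,0,0],[0,0,0,0,0,0,0]]'
python3 -m crank '[[0,0,-0.04,0,0,0,0],[0,0,-0.08,0,0,0,0],[0,0,-0.13,0,0,0,0],[0,0,-0.13,0,0,0,0]]'
python3 -m crank '[[0.21,-0.031,0,0,0,0,0],[0.21,-0.031,0,0,0,0,0],[0.21,-0.031,0,0,0,0,0],[0.21,-0.031,0,0,0,0,0],[0.21,-0.031,0,0,0,0,0]]'
python3 -m crank '[[0.207,-0.031,0,0,0,0,0],[0.207,-0.031,0,0,0,0,0],[0.207,-0.031,0,0,0,0,0],[0.207,-0.031,0,0,0,0,0],[0.207,-0.031,0,0,0,0,0]]'
python3 -m crank '[[0,0,0,0,0,0,0],[0,0,0,0,0,0,0]]'
```

```text
clock: 7.9
eef_pos: [569.6, -35.4, 53.2]
tcp_rot: [-3.142, -0.0, 1.604]
contact_force: [0.6, -0.4, -0.1]
opening: 0.998
grasp_force: 0.0
clock: 8.3
eef_pos: [573.5, -35.6, 189.7]
tcp_rot: [3.131, 0.001, 1.604]
contact_force: [0.3, -0.1, 0.2]
opening: 1.0
grasp_force: 0.0
clock: 8.8
eef_pos: [530.7, 177.4, 182.9]
tcp_rot: [-3.141, -0.001, 1.607]
contact_force: [-0.5, -0.7, -0.3]
opening: 1.001
grasp_force: 0.0
clock: 9.3
eef_pos: [493.1, 383.6, 182.9]
tcp_rot: [3.141, -0.002, 1.607]
contact_force: [0.5, -0.8, -0.6]
opening: 1.001
grasp_force: 0.0
clock: 9.5
eef_pos: [493.9, 378.0, 182.7]
tcp_rot: [-3.141, 0.001, 1.604]
contact_force: [1.5, -1.2, -0.8]
opening: 1.0
grasp_force: 0.0
```

```bash
python3 -m crank '[[0.001,0.001,0.04,0,0,0,0],[0.001,0.001,0.08,0,0,0,0],[0.001,0.001,0.12,0,0,0,0],[0.001,0.001,0.13,0,0,0,0],[0.001,0.001,0.13,0,0,0,0]]' 40
python3 -m crank '[[0,0,0,0,0,0,1],[0,0,0,0,0,0,1],[0,0,0,0,0,0,1],[0,0,0,0,0,0,1],[0,0,0,0,0,0,1]]' 40
python3 -m crank '[[0,0,0,0,0,0,1],[0,0,0,0,0,0,1]]'
```

```text
clock: 10.0
eef_pos: [494.5, 378.2, 52.1]
tcp_rot: [-3.139, 0.002, 1.602]
contact_force: [0.0, 0.0, -0.3]
opening: 0.998
grasp_force: 0.0
clock: 10.5
eef_pos: [496.3, 381.0, 55.7]
tcp_rot: [3.138, -0.002, 1.604]
contact_force: [0.7, -2.4, 7.1]
opening: 0.67
grasp_force: 42.1
clock: 10.7
eef_pos: [496.3, 381.1, 55.7]
tcp_rot: [3.138, -0.002, 1.604]
contact_force: [1.2, -2.4, 8.3]
opening: 0.669
grasp_force: 42.1
```

```bash
python3 -m crank '[[0,0,-0.03,0,0,0,1],[0,0,-0.07,0,0,0,1],[0,0,-0.11,0,0,0,1],[0,0,-0.11,0,0,0,1]]' 40
python3 -m crank '[[-0.03,0.008,0,0,0,0,1],[-0.07,0.017,0,0,0,0,1],[-0.11,0.024,0,0,0,0,1],[-0.15,0.032,0,0,0,0,1],[-0.152,0.032,0,0,0,0,1]]'
python3 -m crank '[[-0.04,0.008,0,0,0,0,1],[-0.08,0.017,0,0,0,0,1],[-0.12,0.024,0,0,0,0,1],[-0.15,0.032,0,0,0,0,1],[-0.151,0.032,0,0,0,0,1]]'
python3 -m crank '[[0,0,0.04,0,0,0,1],[0,0,0.08,0,0,0,1],[0,0,0.1,0,0,0,1],[0,0,0.1,0,0,0,1],[0,0,0.1,0,0,0,1]]'
python3 -m crank '[[0,0,0.003,0,0,0,1],[0,0,0.006,0,0,0,1],[0,0,0.006,0,0,0,1]]'
```

```text
clock: 11.1
eef_pos: [497.8, 382.7, 170.2]
tcp_rot: [3.133, -0.006, 1.604]
contact_force: [0.4, 1.2, -1.7]
opening: 0.67
grasp_force: 44.3
clock: 11.6
eef_pos: [532.0, 225.4, 163.1]
tcp_rot: [-3.141, 0.002, 1.601]
contact_force: [0.6, 0.1, -2.4]
opening: 0.67
grasp_force: 44.3
clock: 12.1
eef_pos: [569.5, 76.9, 163.3]
tcp_rot: [3.141, 0.001, 1.601]
contact_force: [0.2, 0.2, -3.5]
opening: 0.665
grasp_force: 44.3
clock: 12.6
eef_pos: [568.8, 80.4, 63.5]
tcp_rot: [-3.141, -0.0, 1.604]
contact_force: [0.3, 1.0, -2.0]
opening: 0.67
grasp_force: 44.2
clock: 12.9
eef_pos: [569.2, 79.8, 57.9]
tcp_rot: [3.141, -0.0, 1.604]
contact_force: [0.2, 0.1, -3.5]
opening: 0.67
grasp_force: 44.2
```

```bash
python3 -m crank '[[0,0,0.001,0,0,0,1],[0,0,0.002,0,0,0,1],[0,0,0.002,0,0,0,1]]'
python3 -m crank '[[0,0,0.001,0,0,0,1],[0,0,0.001,0,0,0,1]]'
```

```text
clock: 13.2
eef_pos: [569.1, 79.6, 55.7]
tcp_rot: [3.141, -0.0, 1.604]
contact_force: [-1.0, -0.9, 2.5]
opening: 0.673
grasp_force: 44.7
clock: 13.4
eef_pos: [569.1, 79.6, 55.7]
tcp_rot: [3.141, 0.0, 1.604]
contact_force: [-5.1, -0.6, 15.4]
opening: 0.668
grasp_force: 46.0
```

```bash
python3 -m crank '[[0,0,0,0,0,0,0],[0,0,0,0,0,0,0],[0,0,0,0,0,0,0],[0,0,0,0,0,0,0]]'
python3 -m crank '[[0,0,-0.04,0,0,0,0],[0,0,-0.08,0,0,0,0],[0,0,-0.13,0,0,0,0],[0,0,-0.18,0,0,0,0],[0,0,-0.2,0,0,0,0]]'
python3 -m crank '[[0.236,-0.068,0,0,0,-0.7,0],[0.236,-0.068,0,0,0,-0.7,0],[0.236,-0.068,0,0,0,-0.7,0],[0.236,-0.068,0,0,0,-0.7,0],[0.236,-0.068,0,0,0,-0.7,0]]'
python3 -m crank '[[0,0,0,0,0,-0.7,0],[0,0,0,0,0,-0.7,0],[0,0,0,0,0,-0.7,0],[0,0,0,0,0,-0.7,0],[0,0,0,0,0,-0.7,0]]'
python3 -m crank '[[0,0,0,0,0,-0.165,0],[0,0,0,0,0,-0.165,0],[0,0,0,0,0,-0.165,0],[0,0,0,0,0,-0.165,0],[0,0,0,0,0,-0.165,0]]'
python3 - <<'E'
from h import *; from rig import cams
f=cams.grab_frame("wrist"); cv2.imwrite("pics/w3.png",f["image"][:,:,::-1]); np.save("w3.npy",f,allow_pickle=True)
E
```

```text
clock: 13.8
eef_pos: [568.8, 79.7, 54.1]
tcp_rot: [-3.141, -0.0, 1.604]
contact_force: [-0.5, 0.1, 0.3]
opening: 0.995
grasp_force: 0.0
clock: 14.3
eef_pos: [570.7, 79.9, 259.4]
tcp_rot: [3.135, -0.001, 1.604]
contact_force: [1.3, 1.0, 0.6]
opening: 0.996
grasp_force: 0.0
clock: 14.8
eef_pos: [492.1, 315.3, 254.3]
tcp_rot: [3.141, -0.0, 2.31]
contact_force: [0.4, 0.3, 0.0]
opening: 1.003
grasp_force: 0.0
clock: 15.3
eef_pos: [492.9, 313.3, 254.0]
tcp_rot: [-3.141, -0.0, 3.01]
contact_force: [-0.1, -0.1, 0.1]
opening: 1.0
grasp_force: 0.0
clock: 15.8
eef_pos: [493.1, 313.3, 254.2]
tcp_rot: [-3.142, -0.0, -3.116]
contact_force: [-0.2, -0.2, -0.2]
opening: 0.996
grasp_force: 0.0
```

View pics/w3.png

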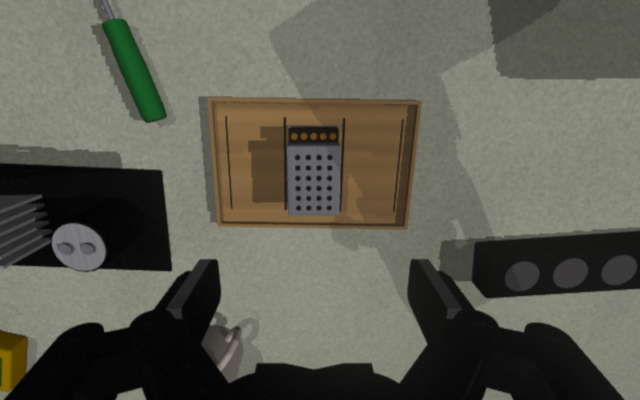

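The tray holds only the module, top corners near (287,144), (341,145), (340,216) and (288,216), and tray corners (209,97), (421,101), (408,228) and (218,226). The capacitor and heat sink stand on the pad at left.

Run:
```python
from h import *
f=np.load("w3.npy",allow_pickle=True).item()
T=w(f,[(208.5,97),(421,101),(408,228),(218,226)],12); print(T.round(1),T.mean(0))
M=w(f,[(287,144),(341,145),(340,216),(288,216)],46); print(M.round(1),M.mean(0))
```

```text
[[420.3 199.4]
 [418.7 426.9]
 [566.3 429.8]
 [569.4 199.8]] [493.6915733  313.97294915]
[[463.1 285.8]
 [462.7 340.5]
 [539.7 343.3]
 [541.1 286.9]] [501.66156499 314.13786944]
```

```bash
python3 -m crank '[[0,0.001,0.05,0,0,0,0],[0,0.001,0.1,0,0,0,0],[0,0.001,0.15,0,0,0,0],[0,0.001,0.18,0,0,0,0],[0,0.001,0.18,0,0,0,0]]' 40
python3 -m crank '[[0,0,0.02,0,0,0,0],[0,0,0.037,0,0,0,0],[0,0,0.037,0,0,0,0],[0,0,0.037,0,0,0,0]]'
python3 -m crank '[[0,0,0,0,0,0,1],[0,0,0,0,0,0,1],[0,0,0,0,0,0,1],[0,0,0,0,0,0,1],[0,0,0,0,0,0,1]]' 45
python3 -m crank '[[0,0,0,0,0,0,1],[0,0,0,0,0,0,1],[0,0,0,0,0,0,1]]'
```

```text
clock: 16.35
eef_pos: [490.4, 312.6, 70.2]
tcp_rot: [-3.138, -0.007, -3.115]
contact_force: [-0.2, -1.0, 1.1]
opening: 1.003
grasp_force: 0.0
clock: 16.75
eef_pos: [493.9, 314.8, 38.9]
tcp_rot: [3.141, 0.001, -3.115]
contact_force: [0.7, -0.2, 0.8]
opening: 1.001
grasp_force: 0.0
clock: 17.25
eef_pos: [493.8, 314.6, 38.8]
tcp_rot: [3.141, 0.002, -3.114]
contact_force: [-0.1, -2.0, 8.5]
opening: 0.648
grasp_force: 47.3
clock: 17.55
eef_pos: [493.7, 314.6, 38.8]
tcp_rot: [3.141, 0.002, -3.114]
contact_force: [-1.5, -1.1, 7.6]
opening: 0.646
grasp_force: 47.3
```

```bash
python3 -m crank '[[0,0,-0.03,0,0,0,1],[0,0,-0.07,0,0,0,1],[0,0,-0.11,0,0,0,1],[0,0,-0.13,0,0,0,1],[0,0,-0.13,0,0,0,1]]' 45
python3 -m crank '[[0.003,-0.04,0,0,0,0,1],[0.006,-0.085,0,0,0,0,1],[0.009,-0.13,0,0,0,0,1],[0.012,-0.175,0,0,0,0,1],[0.015,-0.214,0,0,0,0,1]]'
python3 -m crank '[[0.003,-0.045,0,0,0,0,1],[0.006,-0.09,0,0,0,0,1],[0.009,-0.135,0,0,0,0,1],[0.012,-0.18,0,0,0,0,1],[0.015,-0.214,0,0,0,0,1]]'
python3 -m crank '[[0.003,-0.045,0,0,0,-0.01,1],[0.006,-0.09,0,0,0,-0.02,1],[0.009,-0.135,0,0,0,-0.03,1],[0.012,-0.18,0,0,0,-0.03,1],[0.015,-0.214,0,0,0,-0.03,1]]'
python3 -m crank '[[0,0,0,0,0,0,1],[0,0,0,0,0,0,1],[0,0,0,0,0,0,1]]'
python3 - <<'E'
from h import *; from rig import cams
f=cams.grab_frame("wrist"); cv2.imwrite("pics/w4.png",f["image"][:,:,::-1]); np.save("w4.npy",f,allow_pickle=True)
E
```

```text
clock: 18.05
eef_pos: [494.6, 315.3, 170.7]
tcp_rot: [3.139, 0.005, -3.114]
contact_force: [0.8, -0.3, -3.7]
opening: 0.646
grasp_force: 51.9
clock: 18.55
eef_pos: [482.3, 97.8, 165.7]
tcp_rot: [-3.141, -0.003, -3.114]
contact_force: [0.5, -0.6, -4.9]
opening: 0.642
grasp_force: 51.7
clock: 19.05
eef_pos: [473.3, -116.5, 165.8]
tcp_rot: [3.141, -0.002, -3.115]
contact_force: [1.4, -0.0, -3.6]
opening: 0.644
grasp_force: 51.7
clock: 19.55
eef_pos: [464.3, -330.8, 165.5]
tcp_rot: [3.141, -0.002, -3.085]
contact_force: [1.6, 0.3, -3.9]
opening: 0.645
grasp_force: 51.7
clock: 19.85
eef_pos: [464.8, -327.4, 166.1]
tcp_rot: [3.14, -0.002, -3.084]
contact_force: [-0.4, 1.1, -3.2]
opening: 0.645
grasp_force: 51.8
```

View pics/w4.png

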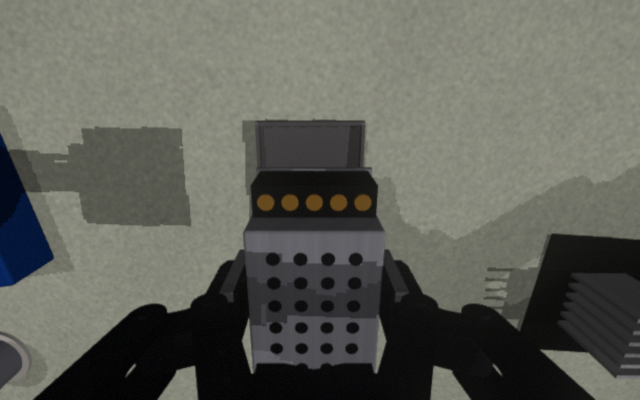

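The module is held over the bay. The case's -x wall shows at row 121, columns 257 to 364. Checking that edge and the module's own position in the grip.

Run:
```python
from h import *
from rig import r
f=np.load("w4.npy",allow_pickle=True).item(); print(r.sense()["eef_pos"])
P=w(f,[(257,121),(364,121)],12); print("case -x wall",P.round(1), np.linalg.norm(P[0]-P[1]))
zb=166.1-34.8
a=.057; u=np.array([np.cos(a),np.sin(a)]); c=P.mean(0)+60*u; print("bay centre",c)
# predicted module corner pixels if centred at TCP
v=np.array([-u[1],u[0]]); t=np.array([464.8,-327.4])
for (x,y,z) in [(-46,-28,30),(-46,28,30),(-28,28,42),(-28,-28,42),(46,28,42),(46,-28,42),(-46,-28,0),(-46,28,0)]:
    print((x,y,z),px(f,np.r_[t+x*u+y*v,zb+z]).round(1))
```

```text
[ 465.09546953 -327.30326561  166.43231326]
case -x wall [[ 409.3 -377. ]
 [ 404.3 -288.4]] 88.67936955280203
bay centre [ 466.70280547 -329.29558816]
(-46, -28, 30) [[244.1 182.7]]
(-46, 28, 30) [[382.  182.7]]
(-28, 28, 42) [[385.3 235.6]]
(-28, -28, 42) [[240.9 235.7]]
(46, 28, 42) [[374.3 383.7]]
(46, -28, 42) [[251.9 383.9]]
(-46, -28, 0) [[256.2 166.7]]
(-46, 28, 0) [[369.8 166.6]]
```

```bash
python3 -m crank '[[-0.002,-0.002,0.04,0,0,0,1],[-0.002,-0.002,0.08,0,0,0,1],[-0.002,-0.002,0.11,0,0,0,1],[-0.002,-0.002,0.11,0,0,0,1],[-0.002,-0.002,0.11,0,0,0,1]]'
python3 -m crank '[[0,0,0,0,0,0,1],[0,0,0,0,0,0,1]]'
```

```text
clock: 20.4
eef_pos: [467.9, -329.7, 57.5]
tcp_rot: [3.141, -0.001, -3.083]
contact_force: [-0.2, -0.1, -3.2]
opening: 0.645
grasp_force: 51.6
clock: 20.6
eef_pos: [468.8, -331.2, 59.2]
tcp_rot: [-3.14, 0.002, -3.084]
contact_force: [-0.3, 1.2, -4.1]
opening: 0.645
grasp_force: 51.6
```

```bash
python3 -m crank '[[0.002,0.002,0,0,0,0,1],[0.002,0.002,0.005,0,0,0,1],[0.002,0.002,0.01,0,0,0,1],[0.002,0.002,0.014,0,0,0,1],[0.002,0.002,0.014,0,0,0,1]]'
python3 -m crank '[[0,0,0,0,0,0,1],[0,0,0,0,0,0,1],[0,0,0,0,0,0,1]]'
```

```text
clock: 21.1
eef_pos: [465.0, -328.4, 42.4]
tcp_rot: [3.141, -0.001, -3.084]
contact_force: [-1.0, -0.2, -3.6]
opening: 0.648
grasp_force: 51.8
clock: 21.4
eef_pos: [465.6, -328.8, 43.4]
tcp_rot: [-3.141, 0.0, -3.084]
contact_force: [-0.2, -0.4, -3.4]
opening: 0.647
grasp_force: 51.8
```

```bash
python3 -m crank '[[-0.001,-0.0005,0.002,0,0,0,1],[-0.001,-0.0005,0.004,0,0,0,1],[-0.001,-0.0005,0.004,0,0,0,1],[-0.001,-0.0005,0.004,0,0,0,1]]'
python3 -m crank '[[0,0,0.001,0,0,0,1],[0,0,0.002,0,0,0,1],[0,0,0.002,0,0,0,1]]'
```

```text
clock: 21.8
eef_pos: [466.5, -329.1, 39.2]
tcp_rot: [3.141, -0.0, -3.084]
contact_force: [-0.3, -0.7, -4.1]
opening: 0.651
grasp_force: 51.8
clock: 22.1
eef_pos: [466.6, -329.2, 37.8]
tcp_rot: [-3.142, 0.0, -3.084]
contact_force: [-2.3, 1.7, 4.0]
opening: 0.649
grasp_force: 52.6
```

```bash
python3 -m crank '[[0,0,0.001,0,0,0,1],[0,0,0.001,0,0,0,1]]'
python3 -m crank '[[0,0,0,0,0,0,0],[0,0,0,0,0,0,0],[0,0,0,0,0,0,0],[0,0,0,0,0,0,0]]'
python3 -m crank '[[0,0,-0.03,0,0,0,0],[0,0,-0.08,0,0,0,0],[0,0,-0.13,0,0,0,0],[0,0,-0.18,0,0,0,0],[0,0,-0.22,0,0,0,0]]'
python3 -m crank '[[0,0,0,0,0,0,0],[0,0,0,0,0,0,0],[0,0,0,0,0,0,0]]'
python3 - <<'E'
from h import *; from rig import cams
f=cams.grab_frame("wrist"); np.save("w5.npy",f,allow_pickle=True)
save(f,(220,60,420,200),"pics/w5.png",4)
E
```

```text
clock: 22.3
eef_pos: [466.6, -329.2, 37.8]
tcp_rot: [-3.142, 0.0, -3.084]
contact_force: [-5.1, 3.5, 17.5]
opening: 0.648
grasp_force: 54.3
clock: 22.7
eef_pos: [466.6, -329.2, 36.2]
tcp_rot: [-3.142, 0.0, -3.084]
contact_force: [-0.3, -0.5, 0.2]
opening: 1.0
grasp_force: 0.0
clock: 23.2
eef_pos: [466.9, -329.4, 259.4]
tcp_rot: [-3.14, 0.002, -3.084]
contact_force: [-0.1, -0.2, -0.6]
opening: 1.001
grasp_force: 0.0
clock: 23.5
eef_pos: [465.9, -328.7, 254.9]
tcp_rot: [3.14, -0.002, -3.084]
contact_force: [-0.7, 0.7, -0.5]
opening: 1.003
grasp_force: 0.0
```

View pics/w5.png

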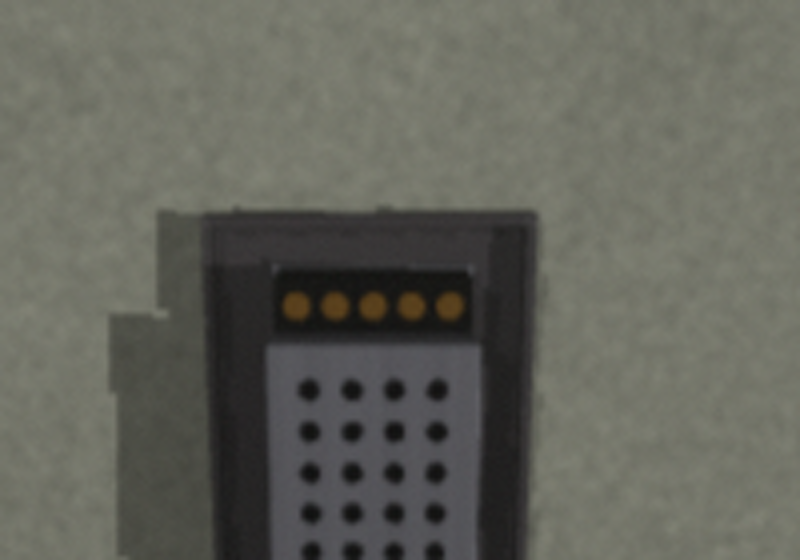

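Run:
```python
from h import *
f=np.load("w5.npy",allow_pickle=True).item()
q=lambda p,z: w(f,np.array(p)/4-.4+[220,60],z)
a=.057; B=np.array([466.8,-329.4]); u=np.array([np.cos(a),np.sin(a)]); v=np.array([-u[1],u[0]])
for n,P in [("wall",q([(203,213),(537,213)],12)),("end",q([(275,267),(473,267)],3)),("cover",q([(267,345),(481,345)],45)),("far",q([(271,550),(477,550)],45)),("farwall",q([(216,550),(527,550)],12))]:
    d=P-B; print(n,np.c_[d@u,d@v].round(1).tolist())
```

```text
wall [[-60.4, -45.5], [-60.4, 45.1]]
end [[-45.1, -27.0], [-45.1, 28.8]]
cover [[-29.7, -26.4], [-29.7, 28.1]]
far [[25.1, -26.7], [25.1, 28.4]]
farwall [[35.7, -45.6], [35.7, 45.9]]
```

The module sits within about 1 mm of centre in the bay, flat and aligned. Next, fetching the heat sink.

```bash
python3 -m crank '[[-0.06,0.144,0,0,0,0.7,0],[-0.06,0.144,0,0,0,0.7,0],[-0.06,0.144,0,0,0,0.7,0],[-0.06,0.144,0,0,0,0.7,0],[-0.06,0.144,0,0,0,0.7,0]]'
python3 -m crank '[[0.046,0.149,0,0,0,0.7,0],[0.046,0.149,0,0,0,0.7,0],[0.046,0.149,0,0,0,0.7,0],[0.046,0.149,0,0,0,0.7,0],[0.046,0.149,0,0,0,0.7,0]]'
python3 -m crank '[[0,0,0,0,0,0.195,0],[0,0,0,0,0,0.195,0],[0,0,0,0,0,0.195,0],[0,0,0,0,0,0.195,0],[0,0,0,0,0,0.195,0]]'
python3 - <<'E'
from h import *; from rig import cams
f=cams.grab_frame("wrist"); np.save("w6.npy",f,allow_pickle=True); cv2.imwrite("pics/w6.png",f["image"][:,:,::-1])
E
```

```text
clock: 24.05
eef_pos: [518.2, -179.2, 254.5]
tcp_rot: [-3.141, -0.003, 2.496]
contact_force: [-0.3, -0.3, 0.1]
opening: 1.0
grasp_force: 0.0
clock: 24.55
eef_pos: [570.8, -32.4, 254.4]
tcp_rot: [-3.139, -0.001, 1.796]
contact_force: [-0.5, -0.3, 0.6]
opening: 1.0
grasp_force: 0.0
clock: 25.05
eef_pos: [570.5, -35.2, 255.6]
tcp_rot: [-3.141, -0.0, 1.605]
contact_force: [0.5, -0.1, 0.5]
opening: 1.0
grasp_force: 0.0
```

View pics/w6.png

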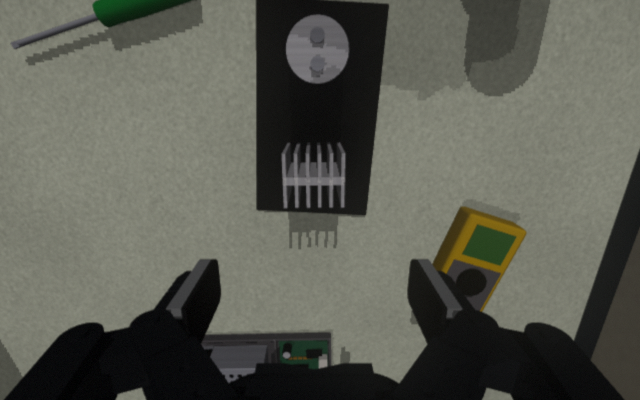

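Both parts stand on the pad, heat sink at (313,177) and capacitor at (317,48), and the TCP is where the heat sink was released.

```bash
python3 -m crank '[[0,0,0.05,0,0,0,0],[0,0,0.1,0,0,0,0],[0,0,0.15,0,0,0,0],[0,0,0.17,0,0,0,0],[0,0,0.17,0,0,0,0]]' 40
python3 -m crank '[[0,0,0.015,0,0,0,0],[0,0,0.03,0,0,0,0],[0,0,0.03,0,0,0,0],[0,0,0.03,0,0,0,0]]'
python3 -m crank '[[0,0,0,0,0,0,1],[0,0,0,0,0,0,1],[0,0,0,0,0,0,1],[0,0,0,0,0,0,1],[0,0,0,0,0,0,1]]' 40
python3 -m crank '[[0,0,0,0,0,0,1],[0,0,0,0,0,0,1],[0,0,0,0,0,0,1]]'
```

```text
clock: 25.6
eef_pos: [568.3, -35.1, 83.0]
tcp_rot: [-3.135, -0.001, 1.604]
contact_force: [-0.4, 0.4, -0.2]
opening: 1.005
grasp_force: 0.0
clock: 26.0
eef_pos: [570.9, -35.1, 56.5]
tcp_rot: [3.141, -0.0, 1.604]
contact_force: [0.7, 1.1, 0.5]
opening: 0.999
grasp_force: 0.0
clock: 26.5
eef_pos: [571.2, -35.1, 57.2]
tcp_rot: [3.141, 0.0, 1.604]
contact_force: [-1.1, 0.2, 6.4]
opening: 0.696
grasp_force: 44.3
clock: 26.8
eef_pos: [571.2, -35.1, 57.1]
tcp_rot: [3.141, 0.0, 1.604]
contact_force: [-1.4, -0.3, 6.0]
opening: 0.697
grasp_force: 44.3
```

```bash
python3 -m crank '[[0,0,-0.03,0,0,0,1],[0,0,-0.07,0,0,0,1],[0,0,-0.11,0,0,0,1],[0,0,-0.11,0,0,0,1]]' 40
python3 -m crank '[[0.03,-0.008,0,0,0,0,1],[0.07,-0.017,0,0,0,0,1],[0.11,-0.026,0,0,0,0,1],[0.14,-0.034,0,0,0,0,1],[0.143,-0.034,0,0,0,0,1]]'
python3 -m crank '[[0.04,-0.008,0,0,0,0,1],[0.08,-0.017,0,0,0,0,1],[0.12,-0.026,0,0,0,0,1],[0.144,-0.034,0,0,0,0,1],[0.144,-0.034,0,0,0,0,1]]'
python3 -m crank '[[0,0,0.04,0,0,0,1],[0,0,0.07,0,0,0,1],[0,0,0.09,0,0,0,1],[0,0,0.09,0,0,0,1],[0,0,0.09,0,0,0,1]]'
python3 -m crank '[[0,0,0,0,0,0,1],[0,0,0,0,0,0,1],[0,0,0,0,0,0,1],[0,0,0,0,0,0,1]]'
```

```text
clock: 27.2
eef_pos: [573.9, -35.3, 171.6]
tcp_rot: [3.133, 0.001, 1.604]
contact_force: [1.3, 0.4, -2.8]
opening: 0.696
grasp_force: 46.0
clock: 27.7
eef_pos: [530.1, 109.3, 165.2]
tcp_rot: [-3.139, -0.001, 1.606]
contact_force: [-0.2, 0.3, -2.7]
opening: 0.698
grasp_force: 45.8
clock: 28.2
eef_pos: [492.2, 251.5, 165.5]
tcp_rot: [-3.141, -0.0, 1.606]
contact_force: [0.2, -1.0, -3.3]
opening: 0.695
grasp_force: 45.8
clock: 28.7
eef_pos: [493.5, 248.6, 76.1]
tcp_rot: [-3.141, 0.001, 1.603]
contact_force: [0.3, 0.4, -2.5]
opening: 0.692
grasp_force: 45.6
clock: 29.1
eef_pos: [493.6, 249.6, 76.9]
tcp_rot: [3.141, -0.0, 1.604]
contact_force: [0.5, 0.0, -3.1]
opening: 0.693
grasp_force: 45.6
```

Lowering about 20 mm to contact near z = 57.

```bash
python3 -m crank '[[0,0,0.01,0,0,0,1],[0,0,0.016,0,0,0,1],[0,0,0.018,0,0,0,1],[0,0,0.018,0,0,0,1]]'
python3 -m crank '[[0,0,0.001,0,0,0,1],[0,0,0.002,0,0,0,1],[0,0,0.002,0,0,0,1],[0,0,0.002,0,0,0,1]]'
```

```text
clock: 29.5
eef_pos: [492.9, 249.3, 57.7]
tcp_rot: [-3.14, 0.001, 1.604]
contact_force: [0.2, 0.8, -3.2]
opening: 0.702
grasp_force: 45.7
clock: 29.9
eef_pos: [493.3, 249.5, 57.1]
tcp_rot: [3.142, -0.0, 1.604]
contact_force: [-3.2, -0.9, 8.4]
opening: 0.694
grasp_force: 47.2
```

```bash
python3 -m crank '[[0,0,0,0,0,0,0],[0,0,0,0,0,0,0],[0,0,0,0,0,0,0],[0,0,0,0,0,0,0]]'
python3 -m crank '[[0,0,-0.04,0,0,0,0],[0,0,-0.08,0,0,0,0],[0,0,-0.13,0,0,0,0],[0,0,-0.13,0,0,0,0]]'
python3 -m crank '[[-0.172,0.07,0,0,0,0,0],[-0.172,0.07,0,0,0,0,0],[-0.172,0.07,0,0,0,0,0],[-0.172,0.07,0,0,0,0,0],[-0.172,0.07,0,0,0,0,0]]'
python3 -m crank '[[0,0,0,0,0,0,0],[0,0,0,0,0,0,0],[0,0,0,0,0,0,0]]'
```

```text
clock: 30.3
eef_pos: [493.4, 249.5, 56.3]
tcp_rot: [3.141, -0.0, 1.604]
contact_force: [0.1, 0.9, -0.1]
opening: 0.999
grasp_force: 0.0
clock: 30.7
eef_pos: [496.7, 251.2, 192.6]
tcp_rot: [3.132, -0.004, 1.604]
contact_force: [0.9, 0.2, 0.6]
opening: 1.0
grasp_force: 0.0
clock: 31.2
eef_pos: [570.5, 76.2, 186.0]
tcp_rot: [3.141, 0.001, 1.6]
contact_force: [0.2, 0.4, 0.6]
opening: 0.999
grasp_force: 0.0
clock: 31.5
eef_pos: [568.4, 80.9, 186.1]
tcp_rot: [-3.141, -0.0, 1.605]
contact_force: [-0.5, -0.5, 0.2]
opening: 1.001
grasp_force: 0.0
```

```bash
python3 -m crank '[[-0.001,0.001,0.04,0,0,0,0],[-0.001,0.001,0.08,0,0,0,0],[-0.001,0.001,0.12,0,0,0,0],[-0.001,0.001,0.13,0,0,0,0],[-0.001,0.001,0.13,0,0,0,0]]' 40
python3 -m crank '[[0,0,0,0,0,0,0],[0,0,0,0,0,0,0],[0,0,0,0,0,0,0]]'
python3 -m crank '[[0,0,0,0,0,0,1],[0,0,0,0,0,0,1],[0,0,0,0,0,0,1],[0,0,0,0,0,0,1],[0,0,0,0,0,0,1]]' 40
python3 -m crank '[[0,0,0,0,0,0,1],[0,0,0,0,0,0,1],[0,0,0,0,0,0,1]]'
```

```text
clock: 32.0
eef_pos: [568.7, 79.5, 55.2]
tcp_rot: [-3.138, 0.0, 1.605]
contact_force: [-0.2, 0.6, 0.5]
opening: 0.994
grasp_force: 0.0
clock: 32.3
eef_pos: [571.1, 79.1, 58.0]
tcp_rot: [3.139, -0.0, 1.604]
contact_force: [0.2, -0.9, 0.1]
opening: 0.998
grasp_force: 0.0
clock: 32.8
eef_pos: [570.2, 78.9, 57.1]
tcp_rot: [3.141, -0.0, 1.604]
contact_force: [-2.6, 0.0, 6.9]
opening: 0.67
grasp_force: 41.5
clock: 33.1
eef_pos: [570.2, 78.9, 57.1]
tcp_rot: [3.141, -0.0, 1.604]
contact_force: [-1.9, -0.0, 6.9]
opening: 0.668
grasp_force: 41.5
```

```bash
python3 -m crank '[[0,0,-0.03,0,0,0,1],[0,0,-0.07,0,0,0,1],[0,0,-0.11,0,0,0,1],[0,0,-0.11,0,0,0,1]]' 40
python3 -m crank '[[0.03,-0.008,0,0,0,0,1],[0.07,-0.017,0,0,0,0,1],[0.11,-0.024,0,0,0,0,1],[0.15,-0.032,0,0,0,0,1],[0.152,-0.032,0,0,0,0,1]]'
python3 -m crank '[[0.04,-0.008,0,0,0,0,1],[0.08,-0.017,0,0,0,0,1],[0.12,-0.024,0,0,0,0,1],[0.152,-0.0325,0,0,0,0,1],[0.152,-0.0325,0,0,0,0,1]]'
python3 -m crank '[[0,0,0.04,0,0,0,1],[0,0,0.07,0,0,0,1],[0,0,0.09,0,0,0,1],[0,0,0.09,0,0,0,1],[0,0,0.09,0,0,0,1]]'
python3 -m crank '[[0,0,0,0,0,0,1],[0,0,0,0,0,0,1],[0,0,0,0,0,0,1],[0,0,0,0,0,0,1]]'
```

```text
clock: 33.5
eef_pos: [573.0, 79.3, 171.5]
tcp_rot: [3.133, -0.001, 1.604]
contact_force: [0.6, 1.1, -2.1]
opening: 0.668
grasp_force: 44.5
clock: 34.0
eef_pos: [531.4, 233.3, 165.2]
tcp_rot: [-3.14, -0.001, 1.607]
contact_force: [0.6, 0.2, -3.8]
opening: 0.671
grasp_force: 44.5
clock: 34.5
eef_pos: [494.2, 383.4, 165.2]
tcp_rot: [-3.141, -0.001, 1.607]
contact_force: [1.3, 0.1, -2.8]
opening: 0.663
grasp_force: 44.5
clock: 35.0
eef_pos: [495.5, 379.7, 75.9]
tcp_rot: [-3.14, 0.001, 1.603]
contact_force: [0.6, 0.5, -1.5]
opening: 0.67
grasp_force: 44.4
clock: 35.4
eef_pos: [495.7, 380.8, 77.0]
tcp_rot: [3.141, -0.001, 1.604]
contact_force: [-0.0, -0.5, -3.2]
opening: 0.673
grasp_force: 44.4
```

```bash
python3 -m crank '[[0,0,0.01,0,0,0,1],[0,0,0.016,0,0,0,1],[0,0,0.018,0,0,0,1],[0,0,0.018,0,0,0,1]]'
python3 -m crank '[[0,0,0.001,0,0,0,1],[0,0,0.002,0,0,0,1],[0,0,0.002,0,0,0,1],[0,0,0.002,0,0,0,1]]'
```

```text
clock: 35.8
eef_pos: [495.2, 380.4, 57.6]
tcp_rot: [-3.141, 0.001, 1.604]
contact_force: [0.2, -0.8, -3.1]
opening: 0.666
grasp_force: 44.6
clock: 36.2
eef_pos: [495.6, 380.7, 57.1]
tcp_rot: [3.141, -0.0, 1.604]
contact_force: [-3.3, -1.3, 6.6]
opening: 0.668
grasp_force: 45.4
```

```bash
python3 -m crank '[[0,0,0,0,0,0,0],[0,0,0,0,0,0,0],[0,0,0,0,0,0,0],[0,0,0,0,0,0,0]]'
python3 -m crank '[[0,0,-0.04,0,0,0,0],[0,0,-0.09,0,0,0,0],[0,0,-0.14,0,0,0,0],[0,0,-0.19,0,0,0,0],[0,0,-0.243,0,0,0,0]]'
python3 -m crank '[[-0.122,-0.005,0,0,0,0.034,0],[-0.122,-0.005,0,0,0,0.034,0],[-0.122,-0.005,0,0,0,0.034,0],[-0.122,-0.005,0,0,0,0.034,0],[-0.122,-0.005,0,0,0,0.034,0]]'
python3 -m crank '[[0,0,0,0,0,0,0],[0,0,0,0,0,0,0],[0,0,0,0,0,0,0],[0,0,0,0,0,0,0]]'
python3 - <<'E'
from h import *; from rig import cams
f=cams.grab_frame("wrist"); np.save("w7.npy",f,allow_pickle=True); print(f["position"])
a=cv2.rotate(f["image"][0:210,240:390],cv2.ROTATE_90_CLOCKWISE)
cv2.imwrite("pics/w7c.png",cv2.resize(a,(798,570),interpolation=cv2.INTER_CUBIC)[:,:,::-1])
E
```

```text
clock: 36.6
eef_pos: [495.6, 380.6, 56.3]
tcp_rot: [3.141, -0.0, 1.604]
contact_force: [0.3, -0.7, -0.4]
opening: 0.999
grasp_force: 0.0
clock: 37.1
eef_pos: [495.2, 380.4, 298.4]
tcp_rot: [3.141, -0.0, 1.604]
contact_force: [0.6, 0.7, -1.4]
opening: 0.999
grasp_force: 0.0
clock: 37.6
eef_pos: [494.7, 258.5, 296.5]
tcp_rot: [3.141, -0.001, 1.569]
contact_force: [0.1, 0.2, -0.9]
opening: 0.999
grasp_force: 0.0
clock: 38.0
eef_pos: [494.4, 259.1, 296.1]
tcp_rot: [-3.141, 0.0, 1.571]
contact_force: [0.0, 0.7, -0.2]
opening: 0.999
grasp_force: 0.0
[492.79038388 338.64360072 419.33850351]
```

View pics/w7c.png

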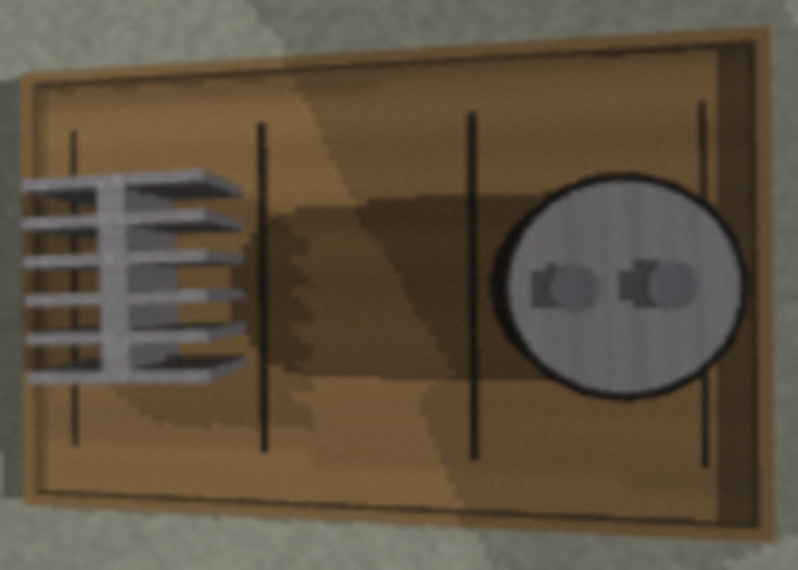

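Run:
```python
from h import *
def mk(n):
    f=np.load(n,allow_pickle=True).item()
    def q(pts,z):
        s=(np.array(pts,float)+.5)/3.8-.5
        return w(f,np.c_[240+s[:,1],209-s[:,0]],z)
    return f,q
f,q=mk("w7.npy")
print("tray",q([(22,74),(768,28),(773,540),(25,503)],12).mean(0).round(1),"was 494.2 313.4")
print("hs",q([(21,181),(206,169),(212,379),(28,384)],74).mean(0).round(1),"was 492.6 247.2")
C=q([(624,286),(624,174),(624,398),(745,286)],79); print("cap",C.round(1).tolist(),"was x 466.3-522.7, y edge 407.2")
# independent: ECC translation of cap/hs top patches between frames after plane warp
g,_=mk("w2.npy")
def ortho(f,c,z,h=45):
    xs,ys=np.meshgrid(np.arange(c[0]-h,c[0]+h,.5),np.arange(c[1]-h,c[1]+h,.5))
    p=px(f,np.c_[xs.ravel(),ys.ravel(),np.full(xs.size,z)]).astype(np.float32).reshape(*xs.shape,2)
    return cv2.cvtColor(cv2.remap(f["image"],p[...,0],p[...,1],cv2.INTER_LINEAR),cv2.COLOR_RGB2GRAY).astype(np.float32)
for n,c,z,h in (("hs",(492.6,247.2),74,26),("cap",(494.6,379.3),79,26),("rim",(494,428),12,6)):
    A,B=ortho(g,c,z,h),ortho(f,c,z,h)
    try:
        cc,W=cv2.findTransformECC(A,B,np.eye(2,3,dtype=np.float32),cv2.MOTION_EUCLIDEAN); 
        k=A.shape[0]/2; d=(W[:,:2]@[k,k]+W[:,2]-[k,k])*.5
        print(n,cc,"moved xy mm",d.round(2),"rot",W[1,0].round(4))
    except cv2.error as e: print(n,e.err)
```

```text
tray [493.9 313.3] was 494.2 313.4
hs [491.5 247.8] was 492.6 247.2
cap [[493.6, 380.6], [465.6, 380.6], [521.6, 380.6], [493.6, 407.5]] was x 466.3-522.7, y edge 407.2
hs 0.9537680228257196 moved xy mm [-0.88  0.32] rot -0.0109
cap 0.9882496950713643 moved xy mm [-0.84  0.33] rot 0.0002
rim 0.9736160522049403 moved xy mm [-0.13 -0.39] rot -0.0179
```

Both parts are back within 1 mm of their starting positions and upright, the module was checked in the bay, and the gripper is clear and touching nothing.

```bash
python3 -c "
from rig import sign_off; print(sign_off())"
```

```text
the job is handed in; nothing more can be done
None
```

The job is done and handed in at about 38 s: the module is centred in the case bay to within about 1 mm, the heat sink and capacitor stand back in the tray within about 1 mm of where they started, and the robot never went near the multimeter, mug or screwdriver.

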